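# Chock a propeller governor on its transit board

### The job

Set the propeller governor down gently in the pocket of the wooden transit board, lengthways between the rubber-faced side batten and the angled batten and up against the end block (either way round). Then drive the yellow wedge, thin end first and flat face to the governor, into the gap left beside the angled batten until it jams tight and presses the governor hard against the rubber, and leave it there. Leave the other things on the bench where they are, and upright.

Things in the scene. Friction and masses are not known exactly. Their poses are not given: they have to be found in the camera images.
- cradle: Fixed plywood transit board with three wooden battens, the straight side one faced with black rubber. Its frame: origin on the underside, z up, +x the way the wedge is driven, from the open mouth to the end block. Board x -150..+105, y -95..+95 mm, 12 mm thick, so its top is at z=12. The battens are 30 mm high (tops at z=42) and 25 to 30 mm thick. The pocket between them is open at its mouth, x=-50.
- pad_face (a point): On the board: middle of the inner face of the black rubber pad that lines the straight side batten, at board (8.5, 55, 27) mm when not squeezed. The face is upright, parallel to the board's x, from x -49 to +66. Axes as the board's.
- rubber_pad (a joint): How far the rubber pad is squeezed towards the side batten (+y of the board), in m: 0 free, 0.005 at most; it pushes back like a spring, 8 N per mm.
- end_block (a point): On the board: middle of the end block's inner face, at board (70, 22.5, 27) mm; the face is upright, square to the board's x, from y -20 to +65. Axes as the board's.
- angled_batten (a point): On the board: middle of the angled batten's inner face, at board (7.5, -44.6, 27) mm. The upright face runs straight from (x -50, y -53) to (x +65, y -36): slope 0.15, the same as the wedge's. Axes as the board's.
- governor_seat (a point): On the board, at board (10, 15, 12) mm: where the governor's origin is when it touches both rubber pad (unsqueezed) and end block, its long side along the board's x. Without the wedge it has about 11 mm of play in y, towards the angled batten.
- wedge_snug (a point): On the board, at board (-25, -37, 12) mm: where the wedge's origin is when it just fills the gap beside the seated governor, axes parallel to the board's. Pushed on along +x with about 20 N it squeezes the pad 1 to 3 mm, goes 6 to 20 mm deeper and jams; friction keeps it there when let go. Its thick end still stands out of the mouth.
- governor: Propeller governor, loose, 0.5 to 0.9 kg. Origin: centre of underside; z up, x along its length. Metal flange 120 (x) x 80 (y) x 24 mm high; centred on it a grey block 64 (x) x 50 (y) mm from z=24 to 78, the part to grip; then a dark round cap 40 mm across to z=92 and a brass stud to z=98. Same after a half turn. Starts upright on the bench at any yaw, left or right of the board.
- wedge: Yellow wedge, loose, 0.10 to 0.16 kg, 140 mm long, 46 mm high, its taper seen from above. Origin: underside, mid-length. +x points to the thin end (x=+70, 14 mm thick); thick end x=-70, 35 mm. Flat face at y=+12.25; sloped face from y=-1.75 (thin end) to -22.75 (thick end). 24.5 mm thick at x=0, 29 at x=-30. Starts upright on the bench at any yaw, on the other side from the governor.
- oil_bottle: Blue bottle, 56 mm in diameter, 170 mm tall, loose; origin: centre of its underside, z up. Bystander.
- jar: White jar with red lid, 60 mm in diameter, 80 mm tall, loose; origin: centre of its underside. Bystander.
- grease_tin: Red tin, 66 mm in diameter, 90 mm tall, loose; origin: centre of its underside. Bystander.
- screwdriver: Screwdriver with green handle, 200 mm long, lying along its x axis (tip to +x), under 40 mm high; origin: underneath about its middle. Bystander.
- wrench: Steel wrench, 180 mm long, lying flat along its x axis, under 20 mm high; origin: underneath about its middle. Bystander.
- bulkhead_ring: Bare-metal flat ring, 150 mm across, 12 mm high, lying flat; origin: centre of its underside. Bystander.
- nylon_bush: White plastic cylinder, 44 mm in diameter, 50 mm tall, upright; origin: centre of its underside. Bystander.
Mind the look-alikes: they are no part of the job. What is shaped like the governor but blue or green is not meant.

How it is judged:
By the outcome, as a careful person would: the job done as asked, in the order asked, and still so for the second after the job is handed in, with the robot touching nothing.
It also fails if it takes over 72 s, if anything falls off the work surface, if the arm or the gripper's body presses on something with over 40 N, if the wrist force passes 120 N, or if a joint passes its speed limit or range.

### The arm

A 6-joint arm with a two-finger parallel gripper is mounted at the origin on the work surface. World frame = base frame: x ahead of the robot, y to its left, z up, the work surface at z = 0. Lengths are in mm, angles in rad, forces in N, time in s.
With the tool pointing down it reaches from about 325 to 775 mm from the base axis. Payload 9.3 kg.
Tool frame: the origin (TCP) lies at the very end of the fingers, on their centre line; the grasp point (between the pads) lies bot.tcp_to_grasp behind it (bot.tcp_to_grasp is the distance from the TCP to the grasp point, in mm); z points along the fingers, y is the line along which they close (so a half turn about z gives the same grasp; the last joint's range is limited). The gripper opens to 85 mm and grips with 20 to 120 N. Pads are 22 mm wide; open, the fingers measure 114 mm over their backs; the gripper's body (76 mm by 85 mm) begins 54 mm behind the grasp point. The pads swing forward as they close: fully open they stand 13 mm farther back than shut.
Start: joints at [-1.268, 0.259, 0.021, 1.334, 0, 1.418], TCP at [242.092, -493.85, 231.279] pointing down, gripper open.
Joint ranges: [-3.04, 3.04], [-0.91, 1.82], [-1.04, 1.36], [-1.92, 1.95], [-1.52, 1.45], [-3.14, 3.14]. Speed limits (rad/s): [2.22, 2.22, 2.79, 3.14, 3.14, 3.14].

### API

Orientations are given as a unit quaternion [x, y, z, w].
In Python, from bench import sensors, optics, bot gives the robot as it stands.
- The arm moves only by the tool servo_tool, never from a script. Its argument "moves" is text: rows parted by semicolons, each of 5 numbers parted by spaces: the shift along the tool's x, y, z in mm, then the turn about the tool's z in degrees, then the gripper's target within -1 to 1 (shut at 1, half-way at 0, fully open at -1). A call has 1 to 8 rows; each row shifts and turns the commanded pose from where the row before left it, along the tool's axes as they then stand; what a row does not reach is not made up. A row lasts 1/8 s, in which the tool goes at most 62.5 mm and 10.7 degrees, less where a joint would pass 70% of its speed; a pose out of reach is approached as far as the arm can. A call with a gripper value outside its range is refused whole. The fingers move at their own pace and stop on an object; "grip_force" is the grip in N (left out, the last holds). Time passes only in rows, so rows that do not move let the fingers close. It gives the time, the measured TCP pose, the force, the opening and the grip force at its end, in the units of the state.
- sensors.read_state(): the state, without advancing time (a new reading comes with each control period).
- optics.read_camera(name): name is "side" or "top"; returns a dict with "img" (384x512x3 uint8, blue, green, red), "K" (3x3 intrinsics, pixels), "rvec" (rotation vector, rad) and "tvec" (3), from world to camera coordinates, as OpenCV has them. Camera axes: x right, y down, z forward; pixel columns grow to the right and rows downward; lengths in mm; the calibration is good to about 2 mm. A picture is of the moment at which its call begins. There is no depth.
- bot.sign_off(): hands the job in; it is judged then, once.
The state is a dict: "time": time; "q": joint angles; "qd": joint speeds; "joint_efforts": joint torques, N m; "ee_pos": TCP position; "tcp_rot": TCP orientation; "contact_force": force on the tool from outside, world axes, zero at the start; "torque": the same for the moment, N m; "finger_gap": finger opening in mm; "grasp_force": force on a finger pad.
Only numpy, scipy, OpenCV 4.12 (cv2) and the standard library are available. Lean on these libraries where they do the work, as an engineer would, in place of code of your own. Each camera call takes 0.05 s, during which the arm holds its last target. There are 200 camera calls.

## Working session

There is one attempt and no reset: what is moved stays moved. The work goes in short steps, Python scripts to look and compute and a tool call to move; the robot and the scene stay as the last step left them, time stands still between calls to the robot, and variables do not carry over. Pictures are saved under pics/ and viewed, at most 10 in all, crops included, and the job is handed in when it is done.

Besides the shell and the picture viewer there is one more tool, called after ">>>" as name(argument=value, ...) on one line, values as JSON. servo_tool: Moves the arm, as the interface text tells. Its arguments: {"type":"object","properties":{"moves":{"type":"string"},"grip_force":{"type":"number"}},"required":["moves"]}

```bash
ls; mkdir -p pics; python3 - <<'E'
from bench import sensors, optics, bot
import cv2
print(sensors.read_state(), bot.tcp_to_grasp)
for n in("top","side"):
    c=optics.read_camera(n); cv2.imwrite(f"pics/{n}0.png",c["img"]); print(n,c["K"],c["rvec"],c["tvec"])
    cv2.imwrite(f"pics/{n}0b.png",cv2.resize(c["img"],(800,600),interpolation=cv2.INTER_CUBIC))
E
```

```text
pics
{'time': 0.0, 'q': array([-1.26764546e+00,  2.59180094e-01,  2.07197902e-02,  1.33367826e+00,
       -1.55948175e-05,  1.41821806e+00]), 'qd': array([ 0.00109901, -0.00101084, -0.00148204,  0.0003175 ,  0.00151271,
       -0.00035906]), 'joint_efforts': array([-1.52373382e-04, -5.55637693e+01,  3.44528496e+01,  1.36917323e-02,
       -1.47390951e-04, -2.46622972e-05]), 'ee_pos': array([ 241.978296  , -493.58316569,  230.65621519]), 'tcp_rot': array([ 9.74150785e-01,  2.25897761e-01, -5.82536275e-05, -6.68630894e-04]), 'contact_force': array([-0.13950407, -0.39680075,  0.80644639]), 'torque': array([ 0.01793827, -0.0612549 ,  0.01570643]), 'grasp_force': 0.0, 'finger_gap': 85.86937714088656} 18.700000000000003
top [[351.19170443   0.         254.36675418]
 [  0.         351.19170443 198.47523395]
 [  0.           0.           1.        ]] [ 2.12067617 -2.13343512  0.2251138 ] [   4.59894538  563.53751277 1046.88005617]
side [[415.54238908   0.         261.22376614]
 [  0.         415.54238908 192.29144348]
 [  0.           0.           1.        ]] [ 0.72666902 -2.39253668  1.37098613] [ 478.54129789  177.20185721 1353.84221063]
```

View pics/top0b.png

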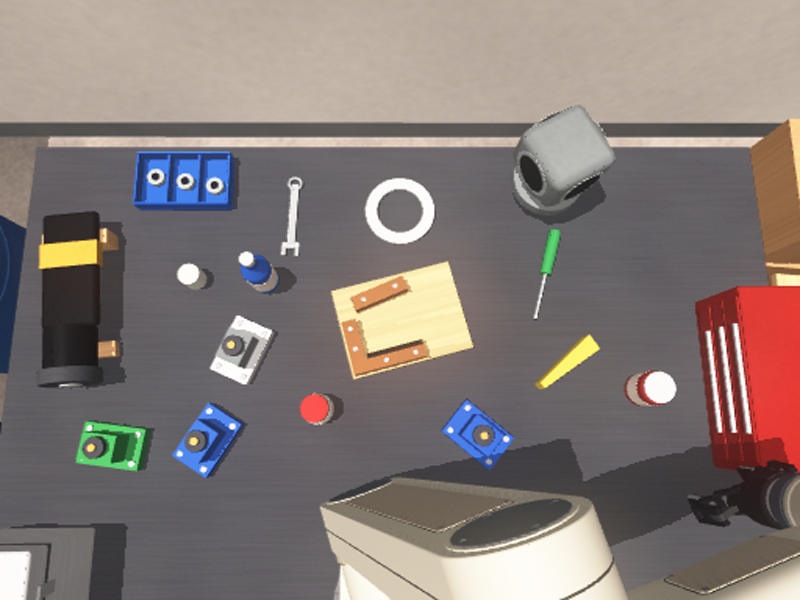

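View pics/side0b.png

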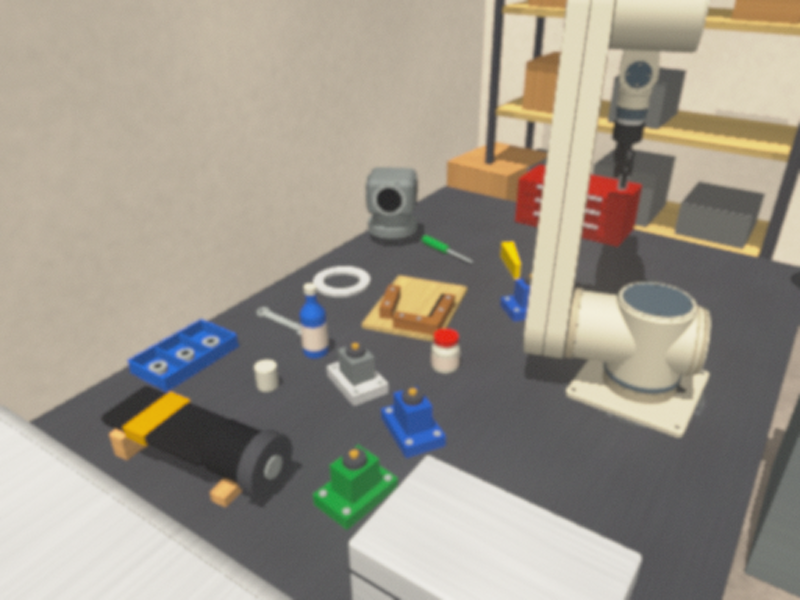

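The top view (800 px scale) shows the grey governor at (243,350), the yellow wedge at (567,362) with its thin end lower left, and the board at (402,320). The board's mouth faces right, and its rubber batten is on the near side. There are four governor-shaped things: grey (243,350), blue (208,440), blue (478,432) and green (113,445). Only the grey one fits the description. Next I'll confirm it in a crop and fit the poses.

```bash
cat > h.py <<'E'
import numpy as np, cv2
from scipy.optimize import minimize
def hull_mask(c,P,pose,s=4):
    x,y,t=pose[:3]; R=np.array([[np.cos(t),-np.sin(t)],[np.sin(t),np.cos(t)]])
    Q=np.array(P,float); Q[:,:2]=Q[:,:2]@R.T+[x,y]
    return cv2.projectPoints(Q,c["rvec"],c["tvec"],c["K"],None)[0][:,0]
def box(x0,x1,y0,y1,z0,z1): return [(x,y,z) for x in(x0,x1) for y in(y0,y1) for z in(z0,z1)]
GOV=[box(-60,60,-40,40,0,24),box(-32,32,-25,25,24,78),[(20*np.cos(a),20*np.sin(a),z) for a in np.arange(0,6.28,.4) for z in(78,92)]]
WED=[[(x,y,z) for x,y in((70,12.25),(70,-1.75),(-70,12.25),(-70,-22.75)) for z in(0,46)]]
BOARD=[box(-150,105,-95,95,0,12)]
def render(c,parts,pose,S=4):
    m=np.zeros((384*S,512*S),np.uint8)
    for P in parts:
        h=cv2.convexHull(hull_mask(c,P,pose).astype(np.float32))
        cv2.fillConvexPoly(m,np.round(((h+.5)*S-.5)*16).astype(np.int32),255,shift=4)
    return cv2.resize(m,(512,384),interpolation=cv2.INTER_AREA)/255.
def fit(cs,masks,parts,p0s):
    def cost(p): return sum(np.abs(render(c,parts,p)-m).sum()/m.sum() for c,m in zip(cs,masks))
    best=None
    for p0 in p0s:
        r=minimize(cost,p0,method="Nelder-Mead",options=dict(initial_simplex=np.array([p0]+[np.array(p0)+d for d in np.diag([15,15,.2])]),xatol=.05,fatol=1e-5))
        if best is None or r.fun<best.fun: best=r
    return best
def ground(c,u,v,z=0):
    R=cv2.Rodrigues(np.array(c["rvec"]))[0]; C=-R.T@np.ravel(c["tvec"])
    d=R.T@np.linalg.inv(c["K"])@[u,v,1]; return C+d*(z-C[2])/d[2]
E
python3 - <<'E'
from h import *
from bench import optics
import pickle
c=optics.read_camera("top"); s=optics.read_camera("side"); pickle.dump((c,s),open("c0.pkl","wb"))
k=.64
for n,(u,v) in dict(gov=(243,350),wed=(567,362),board=(402,320),blue=(478,432),jar=(317,408),bottle=(258,270),bush=(190,276),tin=(655,388),sd0=(555,235),sd1=(536,318),ring=(400,210),wr=(292,215)).items(): print(n,ground(c,u*k,v*k,20).round())
a=cv2.resize(c["img"][190:260,120:210],None,fx=4.4,fy=4.4,interpolation=cv2.INTER_CUBIC)
b=cv2.resize(c["img"][160:250,205:310],None,fx=3.8,fy=3.8,interpolation=cv2.INTER_CUBIC)
w=cv2.resize(c["img"][205:255,335:390],None,fx=4,fy=4,interpolation=cv2.INTER_CUBIC)
M=np.zeros((600,800,3),np.uint8)
M[:a.shape[0],:a.shape[1]]=a; M[:b.shape[0],400:400+b.shape[1]][:,:399]=b[:,:399]
M[345:345+w.shape[0],400:400+w.shape[1]]=w
g=cv2.resize(s["img"][210:265,200:255],None,fx=4,fy=4); M[345:565,:220]=g
cv2.imwrite("pics/crops.png",M)
E
```

```text
gov [489. 315.  20.]
wed [ 461. -345.   20.]
board [550.  -9.  20.]
blue [ 322. -158.   20.]
jar [372. 163.  20.]
bottle [657. 292.  20.]
bush [645. 433.  20.]
tin [ 407. -521.   20.]
sd0 [ 733. -338.   20.]
sd1 [ 552. -287.   20.]
ring [790.  -7.  20.]
wr [779. 225.  20.]
```

View pics/crops.png

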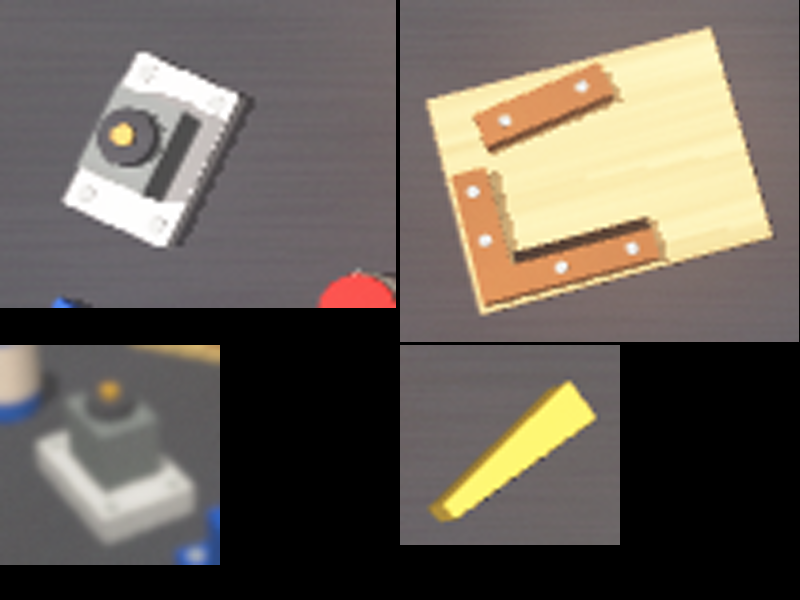

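The crops confirm the grey governor with its brass stud at crop (122,134). They also show the black rubber on the batten near the robot, the end block on the left, and the wedge's thin end at the lower left.

```bash
cat > m.py <<'E'
from h import *
import pickle
c,s=pickle.load(open("c0.pkl","rb"))
def comp(m,seed):
    n,l=cv2.connectedComponents(m.astype(np.uint8)); 
    ys,xs=np.nonzero(l); i=np.argmin((xs-seed[0])**2+(ys-seed[1])**2)
    o=(l==l[ys[i],xs[i]]).astype(np.uint8)
    ct=cv2.findContours(o,cv2.RETR_EXTERNAL,cv2.CHAIN_APPROX_NONE)[0]
    return cv2.drawContours(np.zeros_like(o),ct,-1,1,-1).astype(float)
def hsv(c): return cv2.cvtColor(c["img"],cv2.COLOR_BGR2HSV).astype(int)
def masks(c,seed,k):
    H=hsv(c)
    if k=="gov": m=(H[...,2]>100)&(H[...,1]<70)
    if k=="wed": m=(H[...,1]>130)&(H[...,0]>18)&(H[...,0]<40)
    if k=="board": m=(H[...,1]>60)&(H[...,0]<35)&(H[...,2]>90)
    return comp(m,seed)
E
python3 - <<'E'
from m import *
vis=c["img"].copy()
for n,parts,seed,ss,p0 in(("gov",GOV,(155,224),(228,238),(489,315)),("wed",WED,(363,232),(327,167),(461,-345)),("board",BOARD,(280,190),(285,180),(550,-9))):
    mt=masks(c,seed,n); ms=masks(s,ss,n)
    if n=="board": mt=render(c,[],[0,0,0])+cv2.fillConvexPoly(np.zeros((384,512),np.uint8),cv2.convexHull(np.argwhere(mt>0)[:,::-1].astype(np.int32)),1)
    st=[(*p0,a) for a in ((1,2.2,-1,-2.2,0,3.) if n=="wed" else (1.3,1.8) if n=="board" else (0.3,1,-.5,-1.2))]
    for nm,cs,mm in(("top",[c],[mt]),("both",[c,s],[mt,ms])):
        if n=="board" and nm=="both": continue
        r=fit(cs,mm,parts,st); print(n,nm,r.x.round(3),r.fun,mt.sum(),ms.sum())
E
```

```text
gov top [ 2.96958e+02  4.35142e+02 -1.06000e-01] 0.9912164296736667 142008.0 1048.0
gov both [ 4.88566e+02  3.24431e+02 -3.61000e-01] 1.1791155484358282 142008.0 1048.0
wed top [ 456.926 -340.267    2.169] 0.05197798417612659 456.0 221.0
wed both [ 457.706 -341.042    2.167] 0.15527681660899656 456.0 221.0
board top [549.031  15.119   1.828] 0.037926369538139194 4754.0 2107.0
```

```bash
python3 - <<'E'
from m import *
def roi(c,x0,x1,y0,y1):
    H=hsv(c); m=((H[...,2]>105)&(H[...,1]<70)); z=np.zeros_like(m); z[y0:y1,x0:x1]=m[y0:y1,x0:x1]; return z
mt=comp(roi(c,130,182,200,247),(155,224)); ms=comp((cv2.GaussianBlur(s["img"],(1,1),0).max(2)>75)&(roi(s,205,250,215,262)|True)&(np.pad(np.ones((47,43),bool),((213,124),(206,263)))),(228,245))
st=[(489,318,a) for a in (0.,.5,1,-.5,-1.2)]
r=fit([c],[mt],GOV,st); print(r.x.round(3),r.fun,mt.sum())
r2=fit([c,s],[mt,ms],GOV,[r.x]); print(r2.x.round(3),r2.fun,ms.sum())
b=np.array([549.03,15.12,1.828]); w=[457.3,-340.7,2.168]
v=cv2.resize(c["img"],None,fx=4,fy=4,interpolation=cv2.INTER_CUBIC)
def draw(P,pose,col,close=True):
    q=hull_mask(c,P,pose); cv2.polylines(v,[np.round((q+.5)*4-.5).astype(np.int32)],close,col,1)
for z in(0,12): draw([(-150,-95,z),(105,-95,z),(105,95,z),(-150,95,z)],b,(255,0,0))
draw([(-49,55,42),(66,55,42)],b,(0,255,0),False);draw([(70,-20,42),(70,65,42)],b,(0,255,0),False);draw([(-50,-53,42),(65,-36,42)],b,(0,255,0),False)
for z in(0,24): draw([(-60,-40,z),(60,-40,z),(60,40,z),(-60,40,z)],r.x,(0,0,255))
draw([(-32,-25,78),(32,-25,78),(32,25,78),(-32,25,78)],r.x,(0,255,0))
for z in(0,46): draw([(70,12.25,z),(70,-1.75,z),(-70,-22.75,z),(-70,12.25,z)],w,(0,0,255))
M=np.hstack([v[640:1040,500:1300]]); M2=np.hstack([v[780:980,500:800],v[800:1000,1300:1600]]); M2=np.pad(M2,((0,0),(0,200),(0,0)))
cv2.imwrite("pics/ov.png",np.vstack([M,M2]))
E
```

```text
[ 4.90997e+02  3.21475e+02 -4.17000e-01] 0.3996836381611468 1785.0
[ 4.89593e+02  3.22697e+02 -4.06000e-01] 0.9067695551408947 2021.0
```

View pics/ov.png

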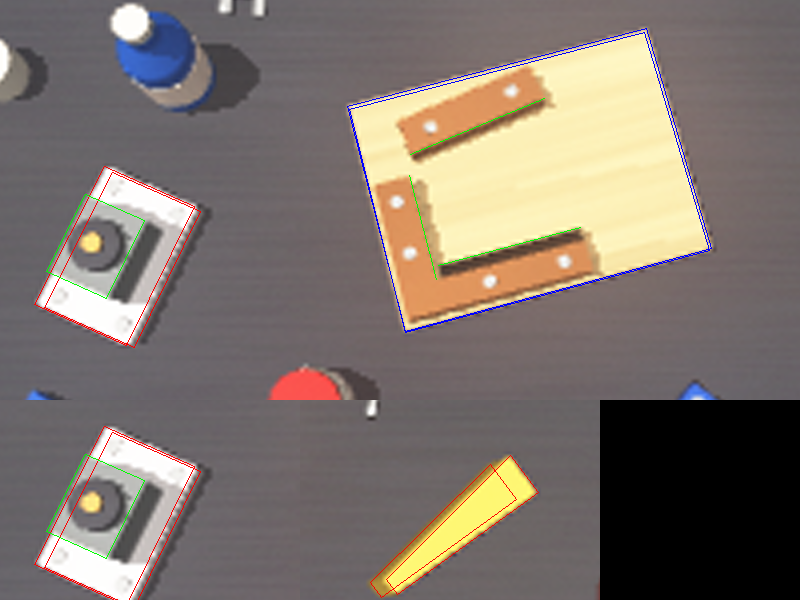

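The model outlines lie on the image edges, so I take these poses: board (549,15, 1.828), governor (491,321.5, -0.417) and wedge (457.3,-340.7, 2.168). I'll turn the tool first, then travel to the governor.

```bash
cat > go.py <<'E'
import sys, numpy as np
from bench import sensors
B=np.array([549.0,15.1]); BT=1.828
def b2w(x,y): c,s=np.cos(BT),np.sin(BT); return B+[c*x-s*y,s*x+c*y]
def st():
    s=sensors.read_state(); q=s["tcp_rot"]; return s,2*np.arctan2(q[1],q[0])
def to(x,y,z,phi):
    s,f=st(); d=np.array([x,y])-s["ee_pos"][:2]; 
    t=-np.degrees((phi-f+np.pi)%(2*np.pi)-np.pi)
    for n,a in(("now",f),("after turn",phi)): print(n,"dx %.1f dy %.1f"%(d@[np.cos(a),np.sin(a)],d@[np.sin(a),-np.cos(a)]),"dz %.1f"%(s["ee_pos"][2]-z),"turn %.1f"%t)
def show():
    s,f=st(); c,n=np.cos(BT),np.sin(BT); d=s["ee_pos"][:2]-B; F=s["contact_force"]
    print("t %.2f board x %.1f y %.1f z %.1f phi %.3f F board %.1f %.1f %.1f gap %.1f grip %.1f q6 %.2f"%(s["time"],c*d[0]+n*d[1],-n*d[0]+c*d[1],s["ee_pos"][2],f,c*F[0]+n*F[1],-n*F[0]+c*F[1],F[2],s["finger_gap"],s["grasp_force"],s["q"][5]))
E
python3 -c "
from go import *
to(491,321.5,36,2.725)"
```

```text
now dx 582.4 dy -622.4 dz 194.9 turn -130.0
after turn dx 102.2 dy 846.2 dz 194.9 turn -130.0
```

>>> servo_tool(moves="0 0 0 -10 -1;0 0 0 -10 -1;0 0 0 -10 -1;0 0 0 -10 -1;0 0 0 -10 -1;0 0 0 -10 -1;0 0 0 -10 -1;0 0 0 -10 -1")

```text
time: 1.2
ee_pos: [242.1, -493.8, 231.1]
tcp_rot: [0.599, 0.801, 0.0, -0.0]
contact_force: [0.3, -0.4, 0.4]
finger_gap: 85.6
grasp_force: 0.0
```

>>> servo_tool(moves="0 0 0 -10 -1;0 0 0 -10 -1;0 0 0 -10 -1;0 0 0 -10 -1;0 0 0 -10 -1;0 0 0 0 -1")

```text
time: 1.95
ee_pos: [242.1, -493.8, 231.1]
tcp_rot: [0.207, 0.978, 0.0, -0.0]
contact_force: [-0.3, 0.2, 0.3]
finger_gap: 85.6
grasp_force: 0.0
```

>>> servo_tool(moves="6 50 0 0 -1;6 50 0 0 -1;6 50 0 0 -1;6 50 0 0 -1;6 50 0 0 -1;6 50 0 0 -1;6 50 0 0 -1;6 50 0 0 -1")

```text
time: 2.95
ee_pos: [360.3, -107.2, 231.5]
tcp_rot: [0.209, 0.978, -0.0, 0.0]
contact_force: [1.1, 0.1, -0.6]
finger_gap: 85.2
grasp_force: 0.0
```

>>> servo_tool(moves="6 50 0 0 -1;6 50 0 0 -1;6 50 0 0 -1;6 50 0 0 -1;6 50 0 0 -1;6 50 0 0 -1;6 50 0 0 -1;6 50 0 0 -1")

```text
time: 3.95
ee_pos: [478.5, 278.3, 231.3]
tcp_rot: [0.209, 0.978, 0.0, 0.0]
contact_force: [0.4, -0.9, 0.3]
finger_gap: 85.4
grasp_force: 0.0
```

```bash
python3 -c "
from go import *
to(491,321.5,36,2.725);show()"
```

```text
now dx 6.3 dy 44.6 dz 195.3 turn -0.3
after turn dx 6.1 dy 44.6 dz 195.3 turn -0.3
t 3.95 board x 272.4 y 1.2 z 231.3 phi 2.720 F board -1.0 -0.2 0.3 gap 85.4 grip 0.0 q6 0.80
```

>>> servo_tool(moves="6 45 0 -0.3 -1;0 0 30 0 -1;0 0 30 0 -1;0 0 30 0 -1;0 0 0 0 -1;0 0 0 0 -1")

```text
time: 4.7
ee_pos: [491.4, 320.3, 142.4]
tcp_rot: [0.205, 0.979, 0.0, 0.0]
contact_force: [0.2, 0.1, -0.3]
finger_gap: 85.5
grasp_force: 0.0
```

```bash
python3 - <<'E'
from go import *
from bench import optics
import cv2
to(491,321.5,36,2.725);show()
c=optics.read_camera("side");cv2.imwrite("pics/s1.png",cv2.resize(c["img"][160:280,170:310],None,fx=5,fy=5,interpolation=cv2.INTER_CUBIC))
E
```

```text
now dx 0.9 dy 1.0 dz 106.4 turn 0.2
after turn dx 0.9 dy 1.0 dz 106.4 turn 0.2
t 4.70 board x 309.8 y -21.9 z 142.4 phi 2.728 F board 0.0 -0.2 -0.3 gap 85.5 grip 0.0 q6 0.85
```

View pics/s1.png

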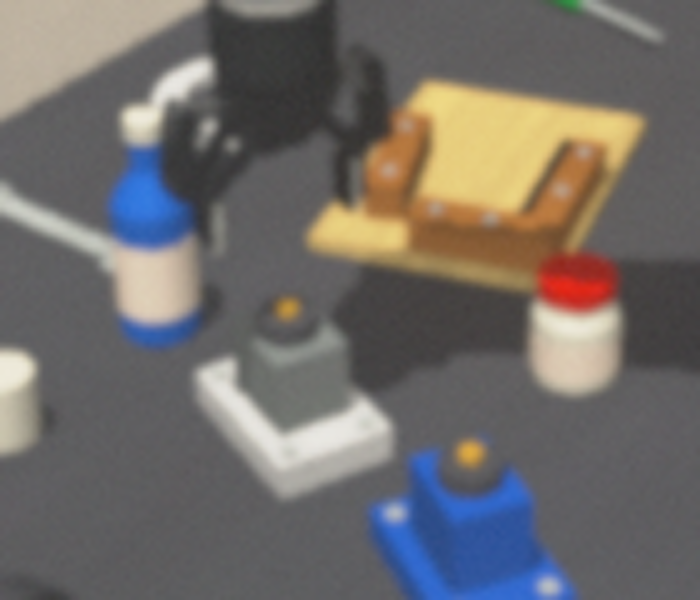

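The open fingers, at crop (215,240) and (345,195), are centred above the stud at (288,308). I'll go down and grip.

>>> servo_tool(moves="1 1 25 0 -1;0 0 25 0 -1;0 0 20 0 -1;0 0 15 0 -1;0 0 12 0 -1;0 0 9 0 -1;0 0 0 0 -1;0 0 0 0 -1")

```text
time: 5.75
ee_pos: [490.7, 321.5, 35.8]
tcp_rot: [0.204, 0.979, 0.0, 0.0]
contact_force: [0.1, 1.0, 0.0]
finger_gap: 85.5
grasp_force: 0.0
```

>>> servo_tool(moves="0 0 0 0 0.5;0 0 0 0 0.5;0 0 0 0 0.5;0 0 0 0 0.5;0 0 0 0 0.5;0 0 0 0 0.5", grip_force=50)

```text
time: 6.5
ee_pos: [490.6, 321.4, 35.7]
tcp_rot: [0.204, 0.979, 0.0, 0.0]
contact_force: [-1.4, -1.4, 4.8]
finger_gap: 49.4
grasp_force: 53.6
```

>>> servo_tool(moves="0 0 -5 0 0.5;0 0 -10 0 0.5;0 0 -25 0 0.5;0 0 -25 0 0.5;0 0 -20 0 0.5;0 0 -5 0 0.5;0 0 0 0 0.5")

```text
time: 7.38
ee_pos: [490.3, 321.4, 125.0]
tcp_rot: [0.204, 0.979, -0.0, -0.0]
contact_force: [-0.5, 0.9, -8.3]
finger_gap: 49.3
grasp_force: 53.9
```

>>> servo_tool(moves="0 0 0 8 0.5;0 0 0 10 0.5;0 0 0 10 0.5;0 0 0 10 0.5;0 0 0 8 0.5;0 0 0 5 0.5;0 0 0 0 0.5")

```text
time: 8.25
ee_pos: [490.0, 321.2, 124.1]
tcp_rot: [0.606, 0.796, -0.001, -0.0]
contact_force: [0.6, 0.6, -7.2]
finger_gap: 49.6
grasp_force: 53.5
```

```bash
python3 -c "
from go import *
to(*b2w(3,9),62,1.828);show()"
```

```text
now dx -307.6 dy -33.6 dz 62.1 turn 0.7
after turn dx -308.0 dy -29.8 dz 62.1 turn 0.7
t 8.25 board x 311.0 y -20.8 z 124.1 phi 1.840 F board 0.5 -0.8 -7.2 gap 49.6 grip 53.5 q6 1.74
```

>>> servo_tool(moves="-30 -3 0 0.6 0.5;-45 -4 0 0 0.5;-50 -5 0 0 0.5;-50 -5 0 0 0.5;-50 -5 0 0 0.5;-45 -4 0 0 0.5;-28 -3 0 0 0.5;-10 -1 0 0 0.5")

```text
time: 9.25
ee_pos: [540.5, 14.4, 124.7]
tcp_rot: [0.61, 0.792, -0.0, -0.0]
contact_force: [0.0, 0.8, -6.8]
finger_gap: 49.1
grasp_force: 53.6
```

>>> servo_tool(moves="0 0 20 0 0.5;0 0 20 0 0.5;0 0 12 0 0.5;0 0 5 0 0.5;0 0 0 0 0.5;0 0 0 0 0.5")

```text
time: 10.0
ee_pos: [540.9, 16.1, 68.9]
tcp_rot: [0.61, 0.792, 0.0, 0.0]
contact_force: [-0.2, 0.4, -5.5]
finger_gap: 49.5
grasp_force: 53.5
```

```bash
python3 - <<'E'
from go import *
from bench import optics
import cv2
to(*b2w(3,9),62,1.828);show()
for n,(a,b,e,f) in dict(top=(150,260,200,320),side=(150,240,210,330)).items():
    c=optics.read_camera(n);cv2.imwrite(f"pics/p{n}.png",cv2.resize(c["img"][a:b,e:f],(600,int(600*(b-a)/(f-e))),interpolation=cv2.INTER_CUBIC))
E
```

```text
now dx 0.0 dy -1.4 dz 6.9 turn 0.1
after turn dx 0.0 dy -1.4 dz 6.9 turn 0.1
t 10.00 board x 3.0 y 7.6 z 68.9 phi 1.830 F board 0.4 0.1 -5.5 gap 49.5 grip 53.5 q6 1.19
```

View pics/pside.png

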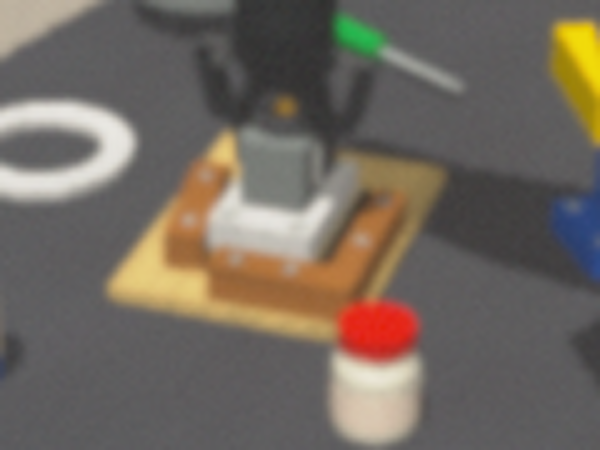

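The flange is entering the pocket between the battens, at crop (285,220), without touching anything. I'll lower to just above the board and feel for the end block.

>>> servo_tool(moves="0 -2 6 0 0.5;0 0 6 0 0.5;0 0 5 0 0.5;0 0 0 0 0.5;3 0 0 0 0.5;2 0 0 0 0.5;0 0 0 0 0.5;0 0 0 0 0.5")

```text
time: 11.1
ee_pos: [537.3, 20.4, 51.4]
tcp_rot: [0.61, 0.792, 0.0, 0.0]
contact_force: [-0.5, -0.1, -6.4]
finger_gap: 49.3
grasp_force: 53.6
```

```bash
python3 -c "
from go import *
show()"
```

```text
t 11.10 board x 8.1 y 9.9 z 51.4 phi 1.829 F board 0.0 0.5 -6.4 gap 49.3 grip 53.6 q6 1.19
```

>>> servo_tool(moves="1 0 0 0 0.5;0 0 0 0 0.5;0.5 0 0 0 0.5;0 0 0 0 0.5")

```text
time: 11.6
ee_pos: [536.9, 21.8, 51.3]
tcp_rot: [0.61, 0.792, -0.0, -0.0]
contact_force: [-0.3, -0.2, -6.7]
finger_gap: 49.5
grasp_force: 53.6
```

>>> servo_tool(moves="0.5 0 0 0 0.5;0 0 0 0 0.5;0 0 0 0 0.5")

```text
time: 11.98
ee_pos: [536.8, 22.3, 51.3]
tcp_rot: [0.61, 0.792, -0.0, -0.0]
contact_force: [0.1, 0.4, -6.8]
finger_gap: 49.7
grasp_force: 53.6
```

```bash
python3 -c "
from go import *
show()"
```

```text
t 11.97 board x 10.0 y 10.0 z 51.3 phi 1.829 F board 0.4 -0.2 -6.8 gap 49.7 grip 53.6 q6 1.20
```

>>> servo_tool(moves="0.7 0 0 0 0.5;0 0 0 0 0.5;0 0 0 0 0.5")

```text
time: 12.35
ee_pos: [536.6, 23.0, 51.3]
tcp_rot: [0.61, 0.792, -0.0, 0.0]
contact_force: [0.3, -0.5, -6.1]
finger_gap: 49.5
grasp_force: 53.6
```

>>> servo_tool(moves="0.7 0 0 0 0.5;0 0 0 0 0.5;0 0 0 0 0.5")

```text
time: 12.72
ee_pos: [536.5, 23.4, 51.3]
tcp_rot: [0.61, 0.792, -0.0, 0.0]
contact_force: [0.2, -2.0, -6.1]
finger_gap: 49.4
grasp_force: 53.5
```

>>> servo_tool(moves="0.7 0 0 0 0.5;0 0 0 0 0.5;0 0 0 0 0.5")

```text
time: 13.1
ee_pos: [536.5, 23.6, 51.4]
tcp_rot: [0.61, 0.792, -0.0, 0.001]
contact_force: [0.4, -5.5, -5.6]
finger_gap: 49.6
grasp_force: 53.6
```

```bash
python3 -c "
from go import *
show()"
```

```text
t 13.10 board x 11.4 y 9.9 z 51.4 phi 1.829 F board -5.4 1.1 -5.6 gap 49.6 grip 53.6 q6 1.20
```

The governor has met the end block at x≈11.3. Now I'll move to the rubber (tool -y), easing off x a little.

>>> servo_tool(moves="-1 0 0 0 0.5;0 -3 0 0 0.5;0 -1 0 0 0.5;0 0 0 0 0.5;0 0 0 0 0.5")

```text
time: 13.72
ee_pos: [532.5, 22.4, 51.2]
tcp_rot: [0.61, 0.792, -0.0, -0.0]
contact_force: [0.4, -2.1, -6.5]
finger_gap: 49.0
grasp_force: 53.5
```

>>> servo_tool(moves="0 -0.8 0 0 0.5;0 0 0 0 0.5;0 0 0 0 0.5")

```text
time: 14.1
ee_pos: [531.9, 22.2, 51.3]
tcp_rot: [0.61, 0.792, 0.0, -0.0]
contact_force: [0.7, -1.3, -6.9]
finger_gap: 49.5
grasp_force: 53.6
```

>>> servo_tool(moves="0 -0.5 0 0 0.5;0 0 0 0 0.5;0 0 0 0 0.5")

```text
time: 14.48
ee_pos: [531.6, 22.1, 51.3]
tcp_rot: [0.61, 0.792, 0.0, 0.0]
contact_force: [1.5, -0.4, -6.5]
finger_gap: 49.6
grasp_force: 53.5
```

```bash
python3 -c "
from go import *
show()"
```

```text
t 14.47 board x 11.2 y 15.1 z 51.3 phi 1.830 F board -0.8 -1.3 -6.5 gap 49.6 grip 53.5 q6 1.20
```

>>> servo_tool(moves="0 -0.3 1 0 0.5;0 0 1 0 0.5;0 0 0 0 0.5;0 0 0 0 0.5")

```text
time: 14.98
ee_pos: [531.3, 22.0, 49.3]
tcp_rot: [0.61, 0.792, 0.0, 0.0]
contact_force: [3.6, 0.7, -6.3]
finger_gap: 49.6
grasp_force: 53.5
```

>>> servo_tool(moves="0 0 0.6 0 0.5;0 0 0 0 0.5;0 0 0 0 0.5")

```text
time: 15.35
ee_pos: [531.2, 21.9, 48.7]
tcp_rot: [0.61, 0.792, 0.0, 0.0]
contact_force: [4.7, 0.3, -6.0]
finger_gap: 49.9
grasp_force: 53.6
```

>>> servo_tool(moves="0 0 0.6 0 0.5;0 0 0 0 0.5;0 0 0 0 0.5")

```text
time: 15.72
ee_pos: [531.2, 21.9, 48.1]
tcp_rot: [0.61, 0.792, 0.0, 0.0]
contact_force: [5.3, 0.1, -5.4]
finger_gap: 49.6
grasp_force: 53.6
```

```bash
python3 -c "
from go import *
show()"
```

```text
t 15.72 board x 11.1 y 15.5 z 48.1 phi 1.829 F board -1.3 -5.2 -5.4 gap 49.6 grip 53.6 q6 1.20
```

>>> servo_tool(moves="0 0.2 0.5 0 0.5;0 0 0 0 0.5;0 0 0 0 0.5")

```text
time: 16.1
ee_pos: [531.3, 22.0, 47.8]
tcp_rot: [0.61, 0.792, 0.0, 0.0]
contact_force: [3.4, 1.6, -1.1]
finger_gap: 49.6
grasp_force: 54.1
```

>>> servo_tool(moves="0 0 0.5 0 0.5;0 0 0 0 0.5;0 0 0 0 0.5")

```text
time: 16.48
ee_pos: [531.3, 22.0, 47.7]
tcp_rot: [0.61, 0.792, 0.0, 0.0]
contact_force: [1.2, 3.3, 5.3]
finger_gap: 49.2
grasp_force: 55.0
```

```bash
python3 -c "
from go import *
show()"
```

```text
t 16.48 board x 11.2 y 15.3 z 47.7 phi 1.829 F board 2.9 -2.0 5.3 gap 49.2 grip 55.0 q6 1.20
```

The governor is seated. I'll release it, lift and head for the wedge.

>>> servo_tool(moves="0 0 0 0 -0.5;0 0 0 0 -0.5;0 0 0 0 -0.5;0 0 -15 0 -0.5;0 0 -30 0 -0.5;0 0 -40 0 -1;0 0 -35 0 -1;0 0 0 0 -1")

```text
time: 17.48
ee_pos: [532.6, 21.8, 170.7]
tcp_rot: [0.61, 0.792, 0.001, 0.002]
contact_force: [0.1, 0.3, 0.2]
finger_gap: 85.2
grasp_force: 0.0
```

```bash
python3 - <<'E'
from go import *
w=np.array([457.3,-340.7]);t=2.168;c,s=np.cos(t),np.sin(t)
g=w+[c*-57-s*-4.3,s*-57+c*-4.3]; print(g)
to(*g,12,t);show()
E
```

```text
[ 492.9086632  -385.41591557]
now dx -383.5 dy -142.5 dz 158.7 turn -19.4
after turn dx -314.4 dy -261.8 dz 158.7 turn -19.4
t 17.48 board x 10.7 y 14.1 z 170.7 phi 1.829 F board 0.3 -0.2 0.2 gap 85.2 grip 0.0 q6 1.20
```

>>> servo_tool(moves="0 0 0 -10 -1;0 0 0 -9.4 -1;-25 -21 0 0 -1;-40 -33 0 0 -1;-45 -37 0 0 -1;-45 -38 0 0 -1;-45 -38 0 0 -1;-45 -38 0 0 -1")

```text
time: 18.48
ee_pos: [498.8, -297.6, 166.8]
tcp_rot: [0.468, 0.884, 0.0, -0.0]
contact_force: [1.4, 0.8, -0.6]
finger_gap: 85.2
grasp_force: 0.0
```

>>> servo_tool(moves="-40 -33 20 0 -1;-25 -21 30 0 -1;0 0 30 0 -1;0 0 0 0 -1;0 0 0 0 -1")

```text
time: 19.1
ee_pos: [491.7, -379.9, 88.1]
tcp_rot: [0.468, 0.884, -0.0, 0.0]
contact_force: [-0.0, -0.2, 0.9]
finger_gap: 85.5
grasp_force: 0.0
```

```bash
python3 - <<'E'
from go import *
from bench import optics
import cv2
from h import *
to(492.9,-385.4,12,2.168);show()
c=optics.read_camera("top")
P=[]
v=cv2.resize(c["img"],None,fx=4,fy=4,interpolation=cv2.INTER_CUBIC)
def draw(Q,pose,col):
    q=hull_mask(c,Q,pose); cv2.polylines(v,[np.round((q+.5)*4-.5).astype(np.int32)],True,col,1)
w=[457.3,-340.7,2.168]
for z in(0,46): draw([(70,12.25,z),(70,-1.75,z),(-70,-22.75,z),(-70,12.25,z)],w,(0,0,255))
p=b2w(10,15)
for z in(12,36): draw([(-60,-40,z),(60,-40,z),(60,40,z),(-60,40,z)],[*p,BT],(0,0,255))
draw([(-50,-53,42),(65,-36,42)],[*B,BT],(0,255,0))
cv2.imwrite("pics/w1.png",v[640:1040,840:1640])
E
```

```text
now dx -5.2 dy -2.1 dz 76.1 turn 0.0
after turn dx -5.2 dy -2.1 dz 76.1 turn 0.0
t 19.10 board x -367.4 y 155.9 z 88.1 phi 2.168 F board -0.2 0.1 0.9 gap 85.5 grip 0.0 q6 0.18
```

View pics/w1.png

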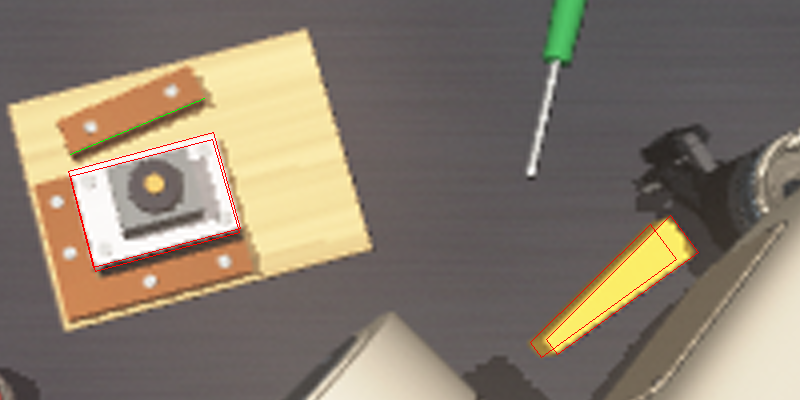

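The governor's flange lies on the predicted seat outline, at crop (155,200). The wedge matches its model at (615,290), and the gripper is over its thick end. I'll go down and grip.

>>> servo_tool(moves="-5 -2 0 0 -1;0 0 25 0 -1;0 0 22 0 -1;0 0 14 0 -1;0 0 9 0 -1;0 0 5 0 -1;0 0 0 0 -1;0 0 0 0 -1")

```text
time: 20.15
ee_pos: [492.8, -385.5, 12.6]
tcp_rot: [0.468, 0.884, -0.0, 0.0]
contact_force: [0.4, -0.3, 0.6]
finger_gap: 85.6
grasp_force: 0.0
```

>>> servo_tool(moves="0 0 0 0 1;0 0 0 0 1;0 0 0 0 1;0 0 0 0 1;0 0 0 0 1;0 0 0 0 1;0 0 0 0 1", grip_force=60)

```text
time: 21.02
ee_pos: [492.7, -385.5, 12.5]
tcp_rot: [0.468, 0.884, -0.0, 0.0]
contact_force: [-1.4, 0.8, 4.6]
finger_gap: 33.2
grasp_force: 60.0
```

```bash
python3 - <<'E'
from go import *
to(492.9,-385.4,12,2.168);show()
E
```

```text
now dx -0.0 dy 0.2 dz 0.5 turn -0.0
after turn dx -0.0 dy 0.2 dz 0.5 turn -0.0
t 21.02 board x -373.1 y 156.4 z 12.5 phi 2.168 F board 1.1 1.2 4.6 gap 33.2 grip 60.0 q6 0.18
```

>>> servo_tool(moves="0 0 -5 0 1;0 0 -12 0 1;0 0 -25 0 1;0 0 -25 0 1;0 0 -20 10 1;0 0 -3 9.5 1;0 0 0 0 1;0 0 0 0 1")

```text
time: 22.02
ee_pos: [492.5, -385.1, 102.0]
tcp_rot: [0.609, 0.793, 0.0, -0.0]
contact_force: [-0.1, -0.0, -1.6]
finger_gap: 33.6
grasp_force: 59.7
```

```bash
python3 - <<'E'
from go import *
to(*b2w(-122,-44.3),80,1.828);show()
E
```

```text
now dx 250.0 dy 201.6 dz 22.0 turn 0.2
after turn dx 250.7 dy 200.8 dz 22.0 turn 0.2
t 22.02 board x -372.7 y 156.5 z 102.0 phi 1.831 F board -0.0 0.1 -1.6 gap 33.6 grip 59.7 q6 0.51
```

>>> servo_tool(moves="20 16 0 0.2 1;35 28 0 0 1;40 32 0 0 1;40 32 0 0 1;40 32 0 0 1;35 28 0 0 1;25 20 10 0 1;15 13 12 0 1")

```text
time: 23.02
ee_pos: [624.8, -91.3, 79.5]
tcp_rot: [0.611, 0.792, 0.0, -0.0]
contact_force: [0.8, -0.6, -2.2]
finger_gap: 33.0
grasp_force: 64.1
```

>>> servo_tool(moves="0 0 0 0 1;0 0 0 0 1")

```text
time: 23.28
ee_pos: [624.1, -93.5, 79.8]
tcp_rot: [0.612, 0.791, -0.0, -0.0]
contact_force: [-0.1, 0.4, -1.0]
finger_gap: 33.2
grasp_force: 64.0
```

```bash
python3 - <<'E'
from go import *
from bench import optics
import cv2
from h import *
to(*b2w(-122,-44.3),80,1.828);show()
s,f=st(); z=s["ee_pos"][2]-12.5; R=np.array([[np.cos(f),-np.sin(f)],[np.sin(f),np.cos(f)]])
w=[*(s["ee_pos"][:2]+R@[57,4.3]),f]
c=optics.read_camera("top")
v=cv2.resize(c["img"],None,fx=5,fy=5,interpolation=cv2.INTER_CUBIC)
def draw(Q,pose,col):
    q=hull_mask(c,Q,pose); cv2.polylines(v,[np.round((q+.5)*5-.5).astype(np.int32)],True,col,1)
for zz in(0,46): draw([(70,12.25,z+zz),(70,-1.75,z+zz),(-70,-22.75,z+zz),(-70,12.25,z+zz)],w,(0,0,255))
cv2.imwrite("pics/w2.png",v[800:1250,1040:1640])
E
```

```text
now dx 2.2 dy -0.7 dz -0.2 turn -0.2
after turn dx 2.2 dy -0.7 dz -0.2 turn -0.2
t 23.27 board x -124.2 y -45.0 z 79.8 phi 1.824 F board 0.4 -0.0 -1.0 gap 33.2 grip 64.0 q6 1.04
```

View pics/w2.png

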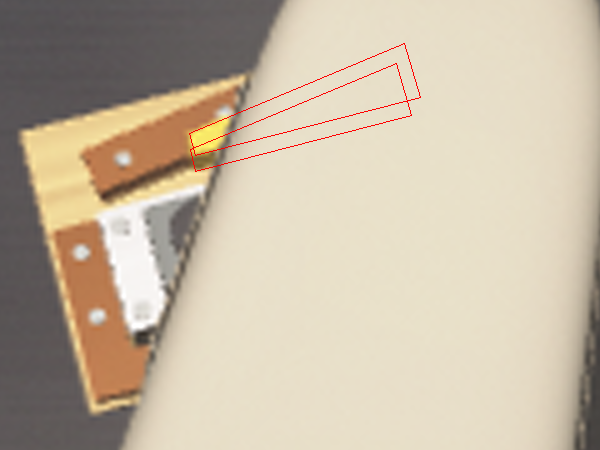

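The arm hides most of it, but the wedge's thin end at crop (190,135) lies exactly on its prediction. I'll lower it into the gap.

>>> servo_tool(moves="2 -1 10 -0.2 1;0 0 15 0 1;0 0 12 0 1;0 0 8 0 1;0 0 5 0 1;0 0 2 0 1;0 0 0 0 1;0 0 0 0 1")

```text
time: 24.32
ee_pos: [623.2, -91.2, 28.5]
tcp_rot: [0.611, 0.792, 0.0, 0.0]
contact_force: [0.6, -0.8, -0.5]
finger_gap: 33.1
grasp_force: 64.1
```

>>> servo_tool(moves="0 0 1.5 0 1;0 0 0 0 1;0 0 0 0 1")

```text
time: 24.7
ee_pos: [623.0, -91.2, 26.6]
tcp_rot: [0.611, 0.792, 0.0, 0.0]
contact_force: [-0.3, 0.7, -1.2]
finger_gap: 33.0
grasp_force: 64.1
```

```bash
python3 -c "
from go import *
show()"
```

```text
t 24.70 board x -121.6 y -44.5 z 26.6 phi 1.828 F board 0.7 0.2 -1.2 gap 33.0 grip 64.1 q6 1.04
```

>>> servo_tool(moves="0 0 1.2 0 1;5 0 0 0 1;8 -0.6 0 0 1;8 -0.6 0 0 1;6 -0.5 0 0 1;3 -0.3 0 0 1;0 0 0 0 1;0 0 0 0 1")

```text
time: 25.7
ee_pos: [613.4, -62.7, 25.4]
tcp_rot: [0.611, 0.792, 0.0, -0.0]
contact_force: [1.1, 0.4, -0.1]
finger_gap: 33.0
grasp_force: 63.8
```

```bash
python3 -c "
from go import *
show()"
```

```text
t 25.70 board x -91.6 y -42.5 z 25.4 phi 1.828 F board 0.1 -1.1 -0.1 gap 33.0 grip 63.8 q6 1.08
```

>>> servo_tool(moves="3 -0.4 0.3 0 1;3 -0.4 0 0 1;0 0 0 0 1;0 0 0 0 1")

```text
time: 26.2
ee_pos: [611.1, -56.9, 25.0]
tcp_rot: [0.611, 0.792, 0.0, -0.0]
contact_force: [1.3, 1.2, -2.9]
finger_gap: 33.2
grasp_force: 63.5
```

>>> servo_tool(moves="2 0 0 0 1;2 0 0 0 1;0 0 0 0 1;0 0 0 0 1")

```text
time: 26.7
ee_pos: [610.0, -53.3, 25.1]
tcp_rot: [0.611, 0.792, -0.0, 0.0]
contact_force: [1.5, -3.1, -1.0]
finger_gap: 32.7
grasp_force: 65.1
```

```bash
python3 -c "
from go import *
show()"
```

```text
t 26.70 board x -81.7 y -41.6 z 25.1 phi 1.828 F board -3.3 -0.7 -1.0 gap 32.7 grip 65.1 q6 1.09
```

Contact has begun at the snug point. I'll drive on, following the batten's slope.

>>> servo_tool(moves="0 0 0 0 1;2 -0.3 0 0 1;0 0 0 0 1;0 0 0 0 1", grip_force=100)

```text
time: 27.2
ee_pos: [609.3, -51.7, 25.1]
tcp_rot: [0.611, 0.792, -0.0, 0.0]
contact_force: [0.8, -5.2, -1.0]
finger_gap: 33.0
grasp_force: 99.2
```

>>> servo_tool(moves="2 -0.3 0 0 1;0 0 0 0 1;0 0 0 0 1")

```text
time: 27.58
ee_pos: [608.6, -50.0, 25.1]
tcp_rot: [0.611, 0.792, -0.0, 0.0]
contact_force: [0.4, -6.3, -2.0]
finger_gap: 32.9
grasp_force: 99.4
```

>>> servo_tool(moves="2 -0.3 0 0 1;0 0 0 0 1;0 0 0 0 1")

```text
time: 27.95
ee_pos: [608.0, -48.5, 25.2]
tcp_rot: [0.611, 0.792, -0.001, 0.001]
contact_force: [1.1, -8.4, -1.4]
finger_gap: 32.8
grasp_force: 99.6
```

```bash
python3 -c "
from go import *
show()"
```

```text
t 27.95 board x -76.5 y -40.8 z 25.2 phi 1.827 F board -8.4 1.1 -1.4 gap 32.8 grip 99.6 q6 1.10
```

>>> servo_tool(moves="2.5 -0.3 0 0 1;0 0 0 0 1;0 0 0 0 1")

```text
time: 28.32
ee_pos: [607.2, -46.6, 25.3]
tcp_rot: [0.611, 0.792, -0.001, 0.001]
contact_force: [0.9, -8.9, -1.7]
finger_gap: 32.3
grasp_force: 99.8
```

>>> servo_tool(moves="2.5 -0.3 0 0 1;0 0 0 0 1;0 0 0 0 1")

```text
time: 28.7
ee_pos: [606.4, -44.7, 25.4]
tcp_rot: [0.611, 0.792, -0.001, 0.001]
contact_force: [0.3, -11.6, -1.7]
finger_gap: 32.4
grasp_force: 100.0
```

>>> servo_tool(moves="2 -0.3 0 0 1;0 0 0 0 1;0 0 0 0 1")

```text
time: 29.08
ee_pos: [605.8, -43.2, 25.4]
tcp_rot: [0.611, 0.792, -0.001, 0.002]
contact_force: [1.4, -14.1, -1.9]
finger_gap: 32.5
grasp_force: 100.2
```

```bash
python3 -c "
from go import *
show()"
```

```text
t 29.07 board x -70.8 y -40.1 z 25.4 phi 1.827 F board -14.0 2.3 -1.9 gap 32.5 grip 100.2 q6 1.11
```

>>> servo_tool(moves="2.5 -0.3 0 0 1;0 0 0 0 1;0 0 0 0 1")

```text
time: 29.45
ee_pos: [605.0, -41.3, 25.5]
tcp_rot: [0.611, 0.791, -0.001, 0.002]
contact_force: [1.0, -15.5, -0.9]
finger_gap: 32.7
grasp_force: 100.5
```

>>> servo_tool(moves="2.5 -0.3 0 0 1;0 0 0 0 1;0 0 0 0 1")

```text
time: 29.82
ee_pos: [604.2, -39.4, 25.6]
tcp_rot: [0.611, 0.791, -0.002, 0.002]
contact_force: [1.8, -18.2, -0.6]
finger_gap: 32.9
grasp_force: 100.7
```

```bash
python3 -c "
from go import *
show()"
```

```text
t 29.82 board x -66.8 y -39.5 z 25.6 phi 1.826 F board -18.1 2.9 -0.6 gap 32.9 grip 100.7 q6 1.11
```

>>> servo_tool(moves="2.5 -0.3 0 0 1;0 0 0 0 1;0 0 0 0 1")

```text
time: 30.2
ee_pos: [603.4, -37.6, 25.7]
tcp_rot: [0.611, 0.791, -0.002, 0.003]
contact_force: [1.4, -19.6, -0.2]
finger_gap: 32.8
grasp_force: 101.0
```

>>> servo_tool(moves="1.5 -0.2 0 0 1;0 0 0 0 1;0 0 0 0 1")

```text
time: 30.58
ee_pos: [603.0, -36.6, 25.8]
tcp_rot: [0.612, 0.791, -0.002, 0.003]
contact_force: [1.6, -23.1, -1.1]
finger_gap: 33.0
grasp_force: 101.1
```

```bash
python3 -c "
from go import *
show()"
```

```text
t 30.57 board x -63.7 y -39.1 z 25.8 phi 1.826 F board -22.8 4.3 -1.1 gap 33.0 grip 101.1 q6 1.12
```

About 23 N of push, 18 mm past snug. I'll relax the push without pulling, then open and lift.

>>> servo_tool(moves="-2 0.3 0 0 1;-2 0.3 0 0 1;0 0 0 0 1;0 0 0 0 -0.3;0 0 0 0 -0.3;0 0 0 0 -0.3;0 0 0 0 -0.3")

```text
time: 31.45
ee_pos: [603.3, -36.2, 25.1]
tcp_rot: [0.611, 0.792, 0.0, -0.0]
contact_force: [0.9, -0.3, -0.0]
finger_gap: 55.3
grasp_force: 0.0
```

```bash
python3 -c "
from go import *
show()"
```

```text
t 31.45 board x -63.4 y -39.5 z 25.1 phi 1.828 F board -0.6 -0.8 -0.0 gap 55.3 grip 0.0 q6 1.12
```

>>> servo_tool(moves="0 0 -8 0 -0.3;0 0 -20 0 -0.3;0 0 -40 0 -0.3;0 0 -50 0 -0.3;-50 0 -20 0 -0.3;-55 -30 0 0 -0.3;-55 -30 0 0 -0.3;-55 -30 0 0 -0.3")

```text
time: 32.45
ee_pos: [570.4, -268.5, 163.9]
tcp_rot: [0.611, 0.792, 0.0, 0.0]
contact_force: [1.8, -0.2, 0.4]
finger_gap: 55.4
grasp_force: 0.0
```

>>> servo_tool(moves="-50 -20 0 0 -0.3;-50 -20 0 0 -0.3;-40 -20 0 0 -0.3;0 0 0 0 -0.3;0 0 0 0 -0.3")

```text
time: 33.08
ee_pos: [548.4, -417.1, 163.3]
tcp_rot: [0.611, 0.792, 0.0, -0.0]
contact_force: [0.4, 0.7, 0.5]
finger_gap: 55.5
grasp_force: 0.0
```

```bash
python3 - <<'E'
from go import *
from bench import optics
from h import *
show()
c=optics.read_camera("top"); S=7
v=cv2.resize(c["img"],None,fx=S,fy=S,interpolation=cv2.INTER_CUBIC)
def draw(Q,pose,col):
    q=hull_mask(c,Q,pose); cv2.polylines(v,[np.round((q+.5)*S-.5).astype(np.int32)],True,col,1)
w=[*b2w(-63.7+57,-39.1+4.3),BT]
for z in(12,58): draw([(70,12.25,z),(70,-1.75,z),(-70,-22.75,z),(-70,12.25,z)],w,(0,0,255))
p=b2w(11,17.5)
draw([(-60,-40,36),(60,-40,36),(60,40,36),(-60,40,36)],[*p,BT],(255,0,0))
cv2.imwrite("pics/fin.png",v[1120:1720,1430:2200])
E
```

```text
t 33.08 board x -417.8 y 110.5 z 163.3 phi 1.827 F board 0.6 -0.6 0.5 gap 55.5 grip 0.0 q6 0.54
```

View pics/fin.png

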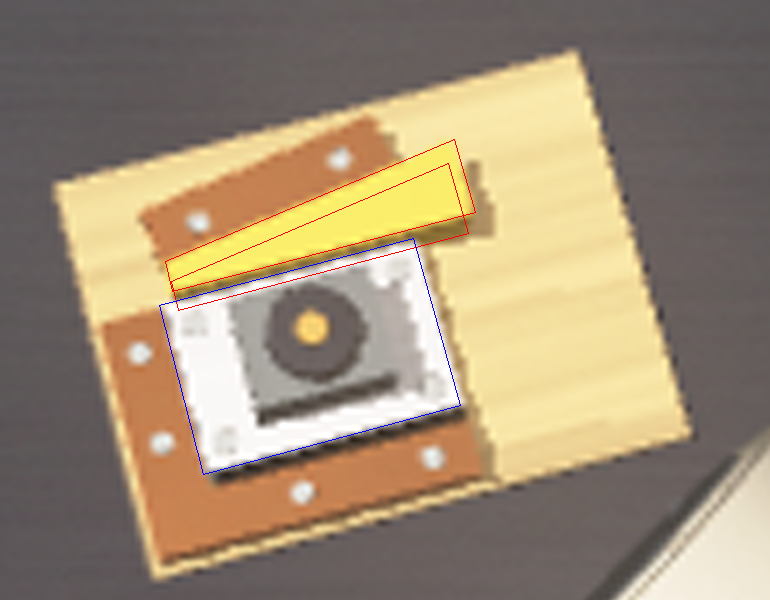

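The wedge at crop (320,215) and the governor at (310,355) match the predicted jammed positions: against the end block, against the rubber, and parallel to the board. I'll hand in.

```bash
python3 -c "
from bench import bot
print(bot.sign_off())"
```

```text
the job is handed in; nothing more can be done
None
```

The governor is seated against the end block and rubber pad, the wedge is driven about 18 mm past snug at about 23 N and stayed put on release, and the job was handed in at about 33 s; no verdict was shown.

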